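Bring a potted sensor module up to the test probes

ROBOT

A 6-joint arm with a two-finger parallel gripper is mounted at the origin on the work surface. World frame = base frame: x ahead of the robot, y to its left, z up, the work surface at z = 0. Lengths are in m, angles in degrees, forces in N, time in s.
With the tool pointing down it reaches from about 0.3 to 0.875 m from the base axis. Payload 6.4 kg.
Tool frame: the origin (TCP) lies on the centre line of the jaws, within the pads' length; the fingertips stand 22 mm ahead of it and the grasp point (between the pads) lies 3 mm ahead of it; y points along the fingers, z is the direction in which the jaws open and shut, and the axes are right-handed (so a half turn about y gives the same grasp; the last joint's range is limited). The gripper opens to 88 mm and grips with 3 to 60 N. Pads are 18 mm wide; open, the fingers measure 123 mm over their backs; the gripper's body (75 mm by 187 mm) begins 45 mm behind the grasp point.
Start: joints at [-77.825, 10.359, 92.074, -0, 77.567, -11.82], TCP at [0.234, -0.525, 0.261] pointing down, gripper open.
Joint ranges: [-171.53, 171.53], [-51.25, 118.39], [17.06, 147.69], [-65.23, 245.23], [0, 150.52], [-178.68, 178.68]. Speed limits (degrees/s): [147.25, 147.25, 172.46, 180, 180, 180].

INTERFACE

Orientations are given as [roll, pitch, yaw] about the fixed x, y, z axes, in that order (R = Rz(yaw) Ry(pitch) Rx(roll)).
In Python, from station import arm gives the robot as it stands. The module is installed in compiled form; this text tells all that it offers.
- The arm moves only by the shell command python3 -m creep 'ROWS' [FORCE]. ROWS is JSON, a list of rows, each a list of 3 entries, a list of its own where there are three numbers: the shift along the tool's x, y, z as a fraction of full scale, then the turn, a rotation vector about the tool's x, y, z as a fraction of full scale, then the opening, from -1 (shut) to 1 (fully open). In form: [[[x, y, z], [ax, ay, az], hand], ...]. A call has 1 to 5 rows; each row is the pose to reach, as a shift and turn from the pose measured when the call began, along the tool's axes at that moment; what a row does not reach only later rows make up. Full scale, the value 1, is 0.3 m for a shift and 45 degrees for a turn. A row lasts 1/12 s, in which the tool goes at most 41.7 mm and 7.16 degrees, less where a joint would pass 70% of its speed; a pose out of reach is approached as far as the arm can. A call with a number of a shift or a turn outside -1 to 1 is refused whole. A call with a gripper value outside its range is refused whole. The fingers move at their own pace and stop on an object; FORCE is the grip in N (left out, the last holds). Time passes only in rows, so rows that repeat a pose let the fingers close. It gives the time, the measured TCP pose, the force and the opening at its end, in the units of the state.
- arm.state(): the state, without advancing time (a new reading comes with each control period).
- arm.camera(name): name is "side" or "top" or "wrist"; returns the picture (420x560x3 uint8, blue, green, red); there is no depth.
- arm.calibration(name): a dict with "mtx" (3x3 intrinsics, pixels), "k1" (the pictures are not rectified: a ray, as slopes to the right and down, at radius r is drawn at 1 + k1 r^2 times it, then the intrinsics apply), "R" (3x3) and "t" (3): a world point X has camera coordinates R X + t; the wrist camera has in their place "tool_from_camera" (4x4, takes a point from camera to tool coordinates, whose origin is the TCP and whose axes are the tool frame's). Camera axes: x right, y down, z forward; pixel columns grow to the right and rows downward; lengths in m; the calibration is good to about 2 mm. A picture is of the moment at which its call begins: read the wrist's pose just before it. calibration takes no time and is no camera call.
- arm.job_done(): hands the job in, once; it reports no verdict.
The state is a dict: "time": time; "qpos": joint angles; "qd": joint speeds; "tau": joint torques, N m; "tool_pos": TCP position; "ee_rot": TCP orientation; "contact_force": force on the tool from outside, world axes, zero at the start; "moment": the same for the moment, N m; "grip_width": opening from 0.0 (shut) to 1.0 (fully open).
Only numpy, scipy, OpenCV 4.12 (cv2) and the standard library are available. Lean on these libraries where they do the work, as an engineer would, in place of code of your own. Each camera call takes 0.05 s, during which the arm holds its last target. There are 200 camera calls.

TASK

Lay the potted module in the nest of corner stops on the lab jack's platform, with its brass contacts at the end towards the stand's rod, and then swing the probe arm over it up to its stop. Then crank the jack up until both brass contacts just touch the two spring probes: touching both, but pressing them in by no more than 4 mm. Leave the jar, the cast disc and the scale where they stand.

Things in the scene. Friction and masses are not known exactly. Their poses are not given: they have to be found in the camera images.
- module_center (a point): Centre of the loose potted sensor module: a black plastic block 84 x 44 x 26 mm (130 g or so) with a dark brown resin top, lying flat on a 3 mm cork mat. Its x axis runs along the 84 mm and points to the end with the two brass contacts; z is up. Origin half-way up, 13 mm above its underside. Best gripped across the 44 mm.
- contact_a (a point): Centre of the top face of one brass contact on the module: a disc 14 mm across standing 2 mm above the module's top (28 mm above its underside), 26 mm from the module's centre towards its contact end and 11 mm to the left (+y of the module).
- contact_b (a point): The same for the other contact, 11 mm to the right (-y of the module).
- nest (a point): Middle of the nest, on the top face of the jack's platform (plate 110 x 100 x 5 mm, 118 to 122 mm above the bench at first, rising straight up). x points to the rod (13 mm thick, 130 mm away), y away from the crank, z up. Four L-shaped corner stops 8 mm high, legs 14 mm, leave 90 mm (x) by 50 mm (y), open between the corners. The module goes in with its x along this x.
- swing_knob (a point): Middle of the upright round black knob (16 mm thick, reaching 15 mm above and 10 mm below this point, on a 9 mm neck) on the free end of the swing arm, directly above and midway between the two probes. The arm below it is a bar 16 mm wide, its top 19 mm under this point. Axes turn with the arm.
- swing_pivot (a point): Point on the axis of the rod about which the arm swings, at the height of swing_knob and 104 mm from it. The rod's top is about 35 mm above this point.
- probe_arm (a joint): Swing angle of the arm about the vertical rod (rad). 0 = at its stop, with the probes over the place of the contacts; grows as the arm swings away to the side opposite the crank (clockwise from above), up to 2.0. Stays where it is left; needs about 1 N at the knob.
- crank_handle (a point): Middle of the crank's turning grip: a black round bar 13 mm thick and 36 mm long, lying level along the screw's axis and free to spin about itself. It circles the crank axis at a radius of 22 mm in an upright plane. Its inner end meets the crank arm 18 mm from this point, its outer end is free. The platform's edge is 63 mm away along the axis.
- crank_axis (a point): Point on the jack's horizontal screw axis, in the plane in which crank_handle circles. Its y axis lies along the screw and points to the jack, its x points the same way as the nest's x, z up. It stays where it is, 49 mm above the bench. The stand's grey plinth (36 mm high) ends 63 mm from this point along the axis.
- crank (a joint): Total crank angle (rad, counts over several turns, -4 to 26). At angle a the grip is 22 sin(a) mm towards the rod (nest's x) and 22 cos(a) mm above the axis. Growing = clockwise seen from outside, facing the crank = platform up, by 6.0 mm a turn (0.955 mm/rad). The screw holds itself; turning it needs 2 to 3 N at the grip.
- probe_a_tip (a point): Flat lower end (6 mm wide) of the spring probe that meets contact_a. The two brass probes stand 22 mm apart under the black block at the arm's free end, 66 mm below swing_knob; moves up with the probe when it is pressed in.
- probe_b_tip (a point): The same for the probe that meets contact_b.
- probe_a (a joint): How far probe a is pressed in (m): 0 = free, up to 0.008; soft spring, about 0.5 N/mm.
- probe_b (a joint): The same for probe b.
- jar: Bystander: closed blue jar with a white cap, 72 mm wide, 130 mm tall. Origin under its centre.
- disc: Bystander: brown cast resin disc, 60 mm wide, 22 mm tall. Origin under its centre.
- scale: Bystander: grey bench scale, 200 x 160 x 45 mm. Origin under its centre.
Mind the look-alikes: they are no part of the job. What is shaped like the part that bears module_center but blue or green is not meant.

How it is judged (in metres and radians):
On the way, in this order (a step that is already met when the one before it is completed fails the run):
1. the module lies in the nest, its contacts towards the rod, and is released (x of module_center in the frame of nest between -0.006 and 0.006 m and y of module_center in the frame of nest between -0.006 and 0.006 m and z of module_center in the frame of nest between 0.0105 and 0.0155 m and angle between module_center's own z axis and vertical below 0.05 rad and angle between the x axis of module_center and the x axis of nest, either way round below 0.15 rad and x of each of contact_a, contact_b in the frame of nest above 0.015 m and contact force between the fingers and module below 0.1 N), for 0.2 s.
2. the probe arm is swung over the module, up to its stop (value of joint probe_arm below 0.05 rad), for 0.2 s.
3. both contacts touch their probes (value of joint probe_a between 0.0003 and 0.004 m and value of joint probe_b between 0.0003 and 0.004 m and horizontal distance between probe_a_tip and contact_a below 0.007 m and horizontal distance between probe_b_tip and contact_b below 0.007 m), for 0.2 s.
At the end, for the whole second after the job is handed in: The module lies flat on the platform in the nest (within 6 mm of its middle, 0.15 rad of its direction, tilted under 0.05 rad), contacts towards the rod; the arm is at its stop (under 0.05 rad); each probe stands over its contact (within 7 mm) and is pressed in by 0.3 to 4 mm; the crank is at rest (all of step 3 and x of module_center in the frame of nest between -0.006 and 0.006 m and y of module_center in the frame of nest between -0.006 and 0.006 m and z of module_center in the frame of nest between 0.0105 and 0.0155 m and angle between module_center's own z axis and vertical below 0.05 rad and angle between the x axis of module_center and the x axis of nest, either way round below 0.15 rad and x of each of contact_a, contact_b in the frame of nest above 0.015 m and value of joint probe_arm below 0.05 rad and velocity of joint crank between -0.05 and 0.05 rad/s); the robot touches nothing.
It fails at once if a probe pressed in by more than 4.5 mm (value of joint any of probe_a, probe_b above 0.0045 m).
It fails at once if jar, disc or scale pushed away (more than 20 mm) (distance of any of jar, disc, scale from where it was at the start of the episode above 0.02 m).
It also fails if it takes over 72 s, if anything falls off the work surface, if the arm or the gripper's body presses on something with over 40 N, if the wrist force passes 120 N, or if a joint passes its speed limit or range.

## Working session

There is one attempt and no reset: what is moved stays moved. The work goes in short steps, Python scripts to look and compute and a shell command to move; the robot and the scene stay as the last step left them, time stands still between calls to the robot, and variables do not carry over. Pictures are saved under pics/ and viewed, about 8 in all and at most 12, crops included, and the job is handed in when it is done.

```bash
mkdir -p pics; cat > h.py <<'E'
import numpy as np, cv2
from station import arm
from scipy.spatial.transform import Rotation as Ro
def pose():
    s=arm.state(); T=np.eye(4)
    T[:3,:3]=Ro.from_euler('xyz',s['ee_rot'],degrees=True).as_matrix(); T[:3,3]=s['tool_pos']; return T
def cam(name):
    c=arm.calibration(name)
    if name=='wrist':
        T=pose()@np.array(c['tool_from_camera']); R=T[:3,:3].T; t=-R@T[:3,3]
    else: R=np.array(c['R']); t=np.array(c['t'])
    return np.array(c['mtx']),c['k1'],R,t
def ray(C,u,v):
    K,k1,R,t=C; d=np.linalg.solve(K,[u,v,1.])[:2]; p=d.copy()
    for _ in range(30): p=d/(1+k1*(p@p))
    r=R.T@np.array([p[0],p[1],1]); return -R.T@t, r/np.linalg.norm(r)
def onz(C,u,v,z):
    o,r=ray(C,u,v); return o+r*(z-o[2])/r[2]
def proj(C,X):
    K,k1,R,t=C; p=R@np.array(X)+t; p=p[:2]/p[2]; p=p*(1+k1*(p@p)); return (K@[p[0],p[1],1])[:2]
def tri(C1,a,C2,b):
    o1,r1=ray(C1,*a);o2,r2=ray(C2,*b)
    s=np.linalg.lstsq(np.stack([r1,-r2],1),o2-o1,rcond=None)[0]
    p,q=o1+s[0]*r1,o2+s[1]*r2; return (p+q)/2,np.linalg.norm(p-q)
def togo(target):  # shift in tool axes, fraction units
    T=pose(); return (T[:3,:3].T@(np.array(target)-T[:3,3])/0.3).round(3)
E
python3 - <<'E'
from h import *
print(arm.state())
for n in ['top','side','wrist']:
    C=cam(n); cv2.imwrite(f'pics/{n}0.png',cv2.resize(arm.camera(n),(800,600),interpolation=cv2.INTER_CUBIC)); print(n,C[0],C[1],'pos',-C[2].T@C[3]); print(C[2])
E
```

```text
{'time': 0.0, 'qpos': array([-7.78267121e+01,  1.04007568e+01,  9.21298288e+01, -1.50720191e-03,
        7.75665071e+01, -1.18207221e+01]), 'qd': array([ 0.03775553, -0.03355339, -0.09560579,  0.05653468,  0.01935049,
       -0.08579771]), 'tau': array([-8.45015620e-04, -4.33867371e+01, -3.41850150e+01,  7.03232945e-02,
        3.85250885e-02, -1.41139762e-04]), 'tool_pos': array([ 0.23371841, -0.52483047,  0.25983667]), 'ee_rot': array([-9.00953351e+01,  1.84493362e-02, -1.56005680e+02]), 'contact_force': array([ 0.09097793,  0.25621819, -0.41002754]), 'moment': array([-0.03798385, -0.00856663, -0.03350574]), 'grip_width': 1.000626043132705}
top [[500.18106827   0.         284.85217399]
 [  0.         500.18106827 215.15694691]
 [  0.           0.           1.        ]] 0.009287418850967928 pos [ 0.18026477 -0.02506003  1.6111414 ]
[[ 0.07384418 -0.9972444   0.00711691]
 [-0.97480596 -0.07368513 -0.21053228]
 [ 0.21047655  0.00860898 -0.977561  ]]
side [[510.70602877   0.         275.85435018]
 [  0.         510.70602877 210.30176593]
 [  0.           0.           1.        ]] 0.011591201034559084 pos [ 0.32616489 -1.3393444   0.94161761]
[[ 0.99327377 -0.11462593  0.01637399]
 [-0.04462763 -0.50946711 -0.85933209]
 [ 0.10684375  0.85282129 -0.51115581]]
wrist [[352.70464609   0.         283.50922397]
 [  0.         352.70464609 202.35311133]
 [  0.           0.           1.        ]] -0.0908984674864672 pos [ 0.30751239 -0.49225402  0.38462774]
[[ 0.40557496 -0.91406108 -0.00113774]
 [-0.87039985 -0.38658168  0.30489129]
 [-0.27912909 -0.12266599 -0.95238648]]
```

View pics/top0.png

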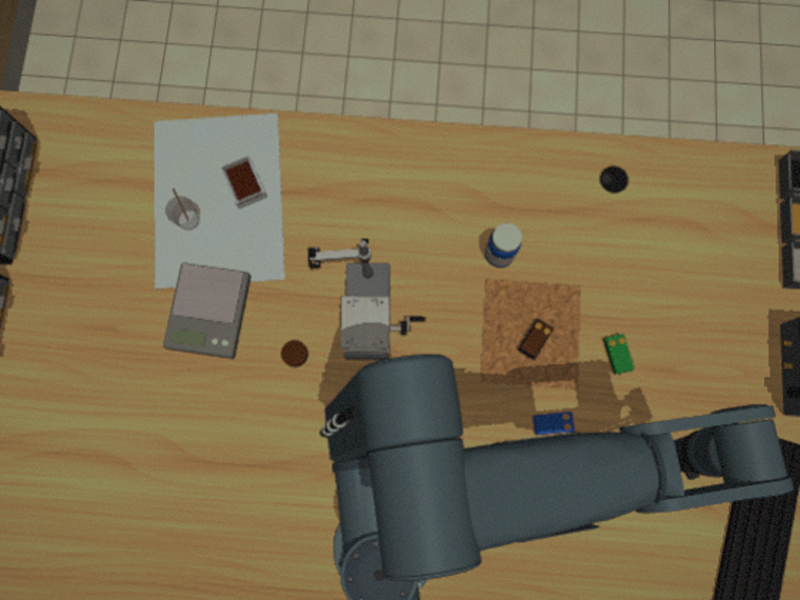

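View pics/side0.png

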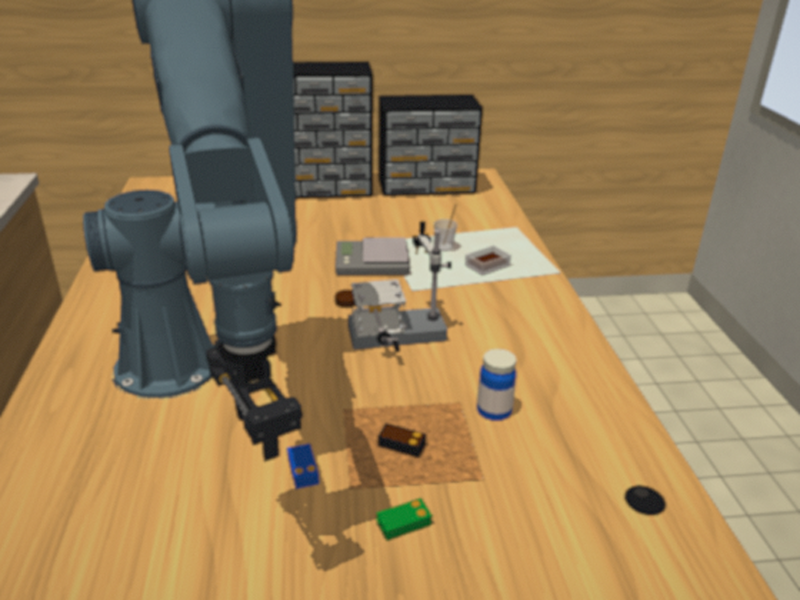

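The top view shows the module at about (536,339) with its contacts at the upper right. The jack platform is at (366,325), the rod at (365,250), the knob at (313,258) and the crank grip at (415,320). The side view agrees.

```bash
python3 - <<'E'
from h import *
im=arm.camera('top'); C=cam('top')
hsv=cv2.cvtColor(im,cv2.COLOR_BGR2HSV)
def blobs(m,x0,y0,x1,y1,mn=4):
    M=np.zeros_like(m); M[y0:y1,x0:x1]=m[y0:y1,x0:x1]
    n,l,st,c=cv2.connectedComponentsWithStats(M); return [(c[i].round(2),st[i,4],cv2.minAreaRect(np.argwhere(l==i)[:,::-1].astype(np.float32))) for i in range(1,n) if st[i,4]>=mn]
dark=(hsv[...,2]<75).astype(np.uint8)
print('module'); 
for b in blobs(dark,350,215,395,260,20): print(b, onz(C,*b[0],.029))
br=((hsv[...,1]>120)&(hsv[...,2]>130)).astype(np.uint8)
print('contacts')
for b in blobs(br,365,220,390,240): print(b, onz(C,*b[0],.031))
print('rough: plat',onz(C,366*.7,325*.7,.12),'rod',onz(C,365*.7,243*.7,.27),'knob',onz(C,313*.7,252*.7,.25),'grip',onz(C,416*.7,319*.7,.049))
for n,(a,b,c,d) in {'topj':(200,150,310,260)}.items(): cv2.imwrite('pics/topj.png',cv2.resize(im[b:d,a:c],None,fx=5,fy=5,interpolation=cv2.INTER_CUBIC))
s=arm.camera('side'); cv2.imwrite('pics/sj.png',cv2.resize(s[145:260,225:335],None,fx=5,fy=5,interpolation=cv2.INTER_CUBIC))
a=cv2.imread('pics/topj.png');b=cv2.imread('pics/sj.png'); h=575
o=np.zeros((h,1100,3),np.uint8);o[:550,:550]=a;o[:575,550:]=b; cv2.imwrite('pics/both.png',cv2.resize(o,(800,418)))
E
```

```text
module
(array([373.3, 238.1]), np.int32(325), ((373.9705810546875, 236.88235473632812), (14.57737922668457, 26.5822811126709), 30.963754653930664)) [ 0.46722975 -0.29955527  0.029     ]
contacts
(array([368.95, 222.52]), np.int32(42), ((368.7500305175781, 222.25003051757812), (7.0710673332214355, 12.020814895629883), 45.0)) [ 0.51670146 -0.28334918  0.031     ]
(array([384.26, 222.05]), np.int32(42), ((384.550048828125, 222.35000610351562), (11.384199142456055, 6.008327484130859), 18.43494987487793)) [ 0.52196913 -0.33256609  0.031     ]
(array([376.29, 228.  ]), np.int32(7), ((376.0, 228.0), (2.0, 2.0), 90.0)) [ 0.50050521 -0.30760359  0.031     ]
(array([389., 231.]), np.int32(5), ((389.0, 231.0), (4.0, 0.0), -90.0)) [ 0.49377358 -0.34870316  0.031     ]
(array([382.5, 231.5]), np.int32(4), ((382.5, 231.5), (1.0, 1.0), 90.0)) [ 0.49056804 -0.32791457  0.031     ]
(array([384.12, 238.12]), np.int32(8), ((384.0, 238.0), (2.0, 2.0), 90.0)) [ 0.46941031 -0.33379696  0.031     ]
rough: plat [0.45659117 0.07187743 0.12      ] rod [0.59133532 0.07809154 0.27      ] knob [0.57111195 0.18060429 0.25      ] grip [ 0.49168032 -0.03341566  0.049     ]
```

View pics/both.png

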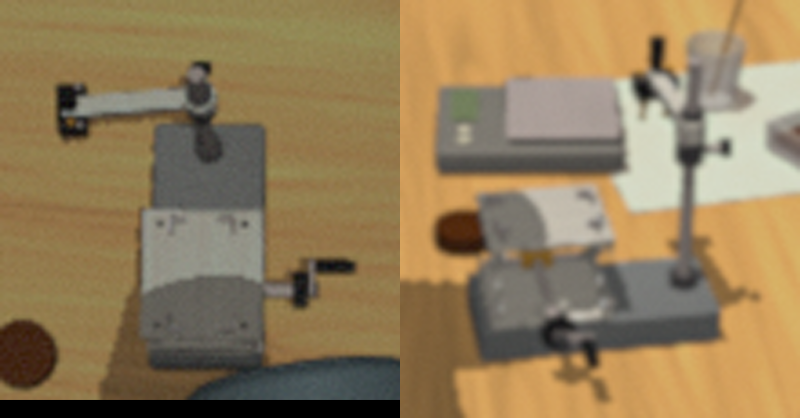

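```bash
python3 -m creep '[[[-0.65,0.12,-0.22],[0,0.75,0],1],[[-0.65,0.12,-0.22],[0,0.75,0],1],[[-0.65,0.12,-0.22],[0,0.75,0],1],[[-0.65,0.12,-0.22],[0,0.75,0],1],[[-0.65,0.12,-0.22],[0,0.75,0],1]]' 20; python3 - <<'E'
from h import *
C=cam('top')
p=lambda u,v:(200+u/3.636,150+v/3.636)
q=lambda u,v:(225+(u-400)/3.636,145+v/3.636)
print('plat corners',[onz(C,*p(*a),.12).round(4) for a in[(141,208),(263,208),(266,336),(140,338)]])
S=cam('side')
print('grip',tri(C,p(334,266),S,q(580,343)))
print('rodtop',tri(C,p(199,70),S,q(697,62)))
print('knob',tri(C,p(66,92),S,q(657,42)))
print('jar',onz(C,508*.7,235*.7,.13), 'go',togo([.472,-.305,.2]))
E
```

```text
time: 0.67
tool_pos: [0.3774, -0.3923, 0.2262]
ee_rot: [-90.0, -0.0, 170.2]
contact_force: [0.6, -0.9, -0.0]
grip_width: 1.0
plat corners [array([0.5155, 0.1304, 0.12  ]), array([0.5232, 0.0281, 0.12  ]), array([0.4149, 0.017 , 0.12  ]), array([0.4054, 0.1209, 0.12  ])]
grip (array([ 0.48893222, -0.03545033,  0.0559696 ]), np.float64(0.003875460652017553))
rodtop (array([0.59735784, 0.0812395 , 0.25981215]), np.float64(0.0011125355150097816))
knob (array([0.57987389, 0.18653251, 0.23089885]), np.float64(0.00043265523371004854))
jar [ 0.67584471 -0.21879386  0.13      ] go [-0.261  0.088 -0.341]
```

```bash
python3 -m creep '[[[-0.26,0.1,-0.34],[0,0.37,0],1],[[-0.26,0.1,-0.34],[0,0.37,0],1],[[-0.26,0.1,-0.34],[0,0.37,0],1],[[-0.26,0.1,-0.34],[0,0.37,0],1],[[-0.26,0.1,-0.34],[0,0.37,0],1]]'; python3 - <<'E'
from h import *
C=cam('wrist'); im=arm.camera('wrist'); cv2.imwrite('pics/w1.png',im); np.savez('C1.npz',*C)
hsv=cv2.cvtColor(im,cv2.COLOR_BGR2HSV)
print(proj(C,[.472,-.305,.029]))
d=((hsv[...,2]<70)).astype(np.uint8)
n,l,st,c=cv2.connectedComponentsWithStats(d)
for i in range(1,n):
    if st[i,4]>300: print(st[i],c[i])
E
```

```text
time: 1.08
tool_pos: [0.4733, -0.3017, 0.1949]
ee_rot: [-90.1, -0.1, 153.8]
contact_force: [-0.1, 0.1, -0.4]
grip_width: 1.002
[289.2843311 187.2362495]
[ 12   0  69  56 916] [57.84279476 31.99017467]
[ 83   0  44  62 518] [114.66216216  34.70656371]
[ 439   53   63  107 1136] [466.53433099 104.45246479]
[ 259  131   55   99 2642] [287.04466313 168.11317184]
[    0   249   560   171 49750] [271.74052261 344.26902513]
```

View pics/w1.png

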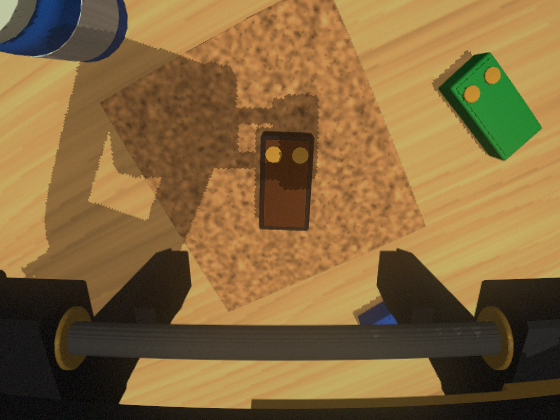

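The wrist view shows the module at about (286,180), its contacts at (273,155) and (300,156), and the jar at the upper left.

```bash
python3 - <<'E'
from h import *
C=cam('wrist')
a=onz(C,273,155,.031);b=onz(C,300,156,.031); d=a-b
x=np.array([d[1],-d[0]])/np.hypot(*d[:2]); print(a,b,np.hypot(*d[:2]),np.degrees(np.arctan2(x[1],x[0])),'ctr',(a+b)[:2]/2-.026*x)
P=[onz(C,*q,.029)[:2] for q in[(263,134),(312,135),(308.5,229),(261,228)]]
print(np.round(P,4),np.mean(P,0)); e=P[0]+P[1]-P[2]-P[3]; print(np.degrees(np.arctan2(e[1],e[0])))
print(togo([*np.mean(P,0),.02]))
E
```

```text
[ 0.5021365  -0.30718719  0.031     ] [ 0.49148863 -0.32683791  0.031     ] 0.02235012053212744 -28.45131710763485 ctr [ 0.47395279 -0.30462584]
[[ 0.521  -0.3075]
 [ 0.5025 -0.3431]
 [ 0.4287 -0.3053]
 [ 0.4483 -0.2679]] [ 0.47510139 -0.3059559 ]
-27.821501095854984
[-0.013  0.585  0.004]
```

```bash
python3 -m creep '[[[-0.013,0.3,0.004],[0,0.035,0],1],[[-0.013,0.56,0.004],[0,0.035,0],1],[[-0.013,0.56,0.004],[0,0.035,0],1],[[-0.013,0.56,0.004],[0,0.035,0],1],[[-0.013,0.56,0.004],[0,0.035,0],1]]'; python3 -m creep '[[[0,0,0],[0,0,0],0.2],[[0,0,0],[0,0,0],-0.2],[[0,0,0],[0,0,0],-0.5],[[0,0,0],[0,0,0],-0.5],[[0,0,0],[0,0,0],-0.5]]' 25;  python3 -m creep '[[[0,0,0],[0,0,0],-0.5],[[0,0,0],[0,0,0],-0.5]]' 25
```

```text
time: 1.55
tool_pos: [0.4757, -0.3092, 0.0262]
ee_rot: [-90.0, 0.1, 152.1]
contact_force: [0.9, -0.4, -0.1]
grip_width: 1.001
time: 1.97
tool_pos: [0.4755, -0.3095, 0.0267]
ee_rot: [-90.0, 0.1, 152.1]
contact_force: [-0.1, -0.2, -0.1]
grip_width: 0.645
time: 2.13
tool_pos: [0.4756, -0.3094, 0.0271]
ee_rot: [-90.0, 0.1, 152.1]
contact_force: [-0.7, -1.6, 1.7]
grip_width: 0.499
```

```bash
python3 -m creep '[[[0,-0.1,0],[0,0,0],-0.5],[[0,-0.3,0],[0,0,0],-0.5],[[0,-0.5,0],[0,-0.2,0],-0.5],[[0,-0.6,0],[0,-0.35,0],-0.5],[[0,-0.7,0],[0,-0.5,0],-0.5]]'; python3 - <<'E'
from h import *
print(togo([.38,.065,.27]),arm.state()['ee_rot'])
E
```

```text
time: 2.55
tool_pos: [0.4748, -0.3085, 0.2257]
ee_rot: [-89.9, 0.1, 173.9]
contact_force: [1.3, -1.6, -1.3]
grip_width: 0.494
[ 0.446 -0.15  -1.204] [-8.99358974e+01  9.20266552e-02  1.73913922e+02]
```

```bash
python3 -m creep '[[[0.1,-0.1,-0.13],[0,-0.1,0],-0.5],[[0.2,-0.15,-0.25],[0,-0.2,0],-0.5],[[0.25,-0.15,-0.38],[0,-0.25,0],-0.5],[[0.3,-0.15,-0.5],[0,-0.25,0],-0.5],[[0.35,-0.15,-0.65],[0,-0.25,0],-0.5]]';python3 -m creep '[[[0,0,-0.13],[0,0,0],-0.5],[[0,0,-0.25],[0,0,0],-0.5],[[0,0,-0.38],[0,0,0],-0.5],[[0,0,-0.5],[0,0,0],-0.5],[[0,0,-0.5],[0,0,0],-0.5]]';  python3 - <<'E'
from h import *
print(togo([.38,.065,.27]),arm.state()['ee_rot'])
E
```

```text
time: 2.97
tool_pos: [0.3961, -0.1271, 0.2705]
ee_rot: [-89.9, 0.1, -174.9]
contact_force: [0.5, 0.2, -0.7]
grip_width: 0.498
time: 3.38
tool_pos: [0.3813, 0.0277, 0.2701]
ee_rot: [-90.0, 0.2, -174.5]
contact_force: [-0.0, -0.6, -0.4]
grip_width: 0.501
[-0.008  0.    -0.124] [-8.99960775e+01  1.59119269e-01 -1.74507886e+02]
```

```bash
python3 -m creep '[[[0,0,-0.12],[0,0,0],-0.5],[[0,0,-0.12],[0,0,0],-0.5],[[0,0,-0.12],[0,0,0],-0.5]]';  python3 - <<'E'
from h import *
C=cam('wrist'); im=arm.camera('wrist'); cv2.imwrite('pics/w2.png',im); cv2.imwrite('pics/w2b.png',cv2.resize(im,(800,600),interpolation=cv2.INTER_CUBIC))
print(proj(C,[.4648,.0741,.12]),arm.state()['tool_pos'])
E
```

```text
time: 3.63
tool_pos: [0.3773, 0.0647, 0.27]
ee_rot: [-90.0, 0.2, -174.2]
contact_force: [-0.4, 0.4, -1.9]
grip_width: 0.493
[283.13868071  80.82056842] [0.37768522 0.06364577 0.27001141]
```

View pics/w2b.png

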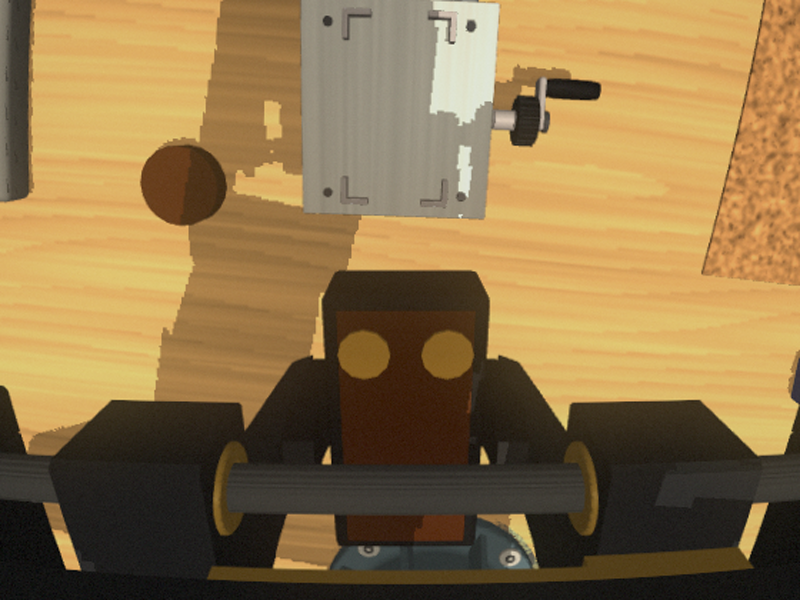

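The stops are at (343,9), (456,12), (341,204) and (447,206), and the plate's holes at (328,20), (471,26), (328,192) and (460,197). The held module's contacts are at (364,355) and (447,355).

```bash
python3 - <<'E'
from h import *
C=cam('wrist'); T=pose()
s=.7
f=lambda P,z:np.array([onz(C,(u+.5)*s-.5,(v+.5)*s-.5,z)[:2] for u,v in P])
def rep(n,P):
    e=P[1]-P[3]+P[0]-P[2] # tl,tr,bl,br
    x=P[0]+P[1]-P[2]-P[3]; y=P[0]+P[2]-P[1]-P[3]
    print(n,P.mean(0).round(4),'yaw x',np.degrees(np.arctan2(x[1],x[0])).round(2),'yaw y',(np.degrees(np.arctan2(y[1],y[0]))-90).round(2),'size',np.linalg.norm(x)/2,np.linalg.norm(y)/2)
for z in(.118,.120,.122): rep('holes%g'%z,f([(328,20),(471,26),(328,192),(460,197)],z))
rep('stops',f([(343,9),(456,12),(341,204),(447,206)],.128))
b=f([(303,213),(484,219)],.12); print('edge mid',b.mean(0),np.linalg.norm(b[0]-b[1]))
a,b=f([(364,355),(447,355)],T[2,3]+.004); d=a-b; print('contacts',np.linalg.norm(d))
x=np.array([d[1],-d[0]])/np.linalg.norm(d); c=(a+b)/2-.026*x
print('mod',c,'yaw',np.degrees(np.arctan2(x[1],x[0])),'TCP->mod',c-T[:2,3])
print('grip ends',f([(600,90),(547,88)],.055),'hub',f([(525,121)],.049))
E
```

```text
holes0.118 [0.4671 0.0772] yaw x 3.43 yaw y 3.29 size 0.087149754732633 0.07232691606184263
holes0.12 [0.467  0.0771] yaw x 3.43 yaw y 3.29 size 0.0865203401473002 0.07180455525863527
holes0.122 [0.467  0.0771] yaw x 3.43 yaw y 3.29 size 0.08589092556196741 0.07128219445542791
stops [0.4668 0.077 ] yaw x 3.65 yaw y 4.25 size 0.09522886025167245 0.0555112736021753
edge mid [0.41217713 0.07375378] 0.09955239097925868
contacts 0.02184706214151096
mod [0.37540318 0.06386896] yaw 5.530031338322022 TCP->mod [-0.00228204  0.00022319]
grip ends [[ 0.49680063 -0.05093514]
 [ 0.49377164 -0.01614413]] hub [[ 0.47208266 -0.00644233]]
```

```bash
python3 -m creep '[[[-0.14,0,-0.01],[0,0.05,0],-0.5],[[-0.3,0.1,-0.02],[0,0.05,0],-0.5],[[-0.3,0.2,-0.02],[0,0.05,0],-0.5],[[-0.3,0.34,-0.02],[0,0.05,0],-0.5],[[-0.3,0.34,-0.02],[0,0.05,0],-0.5]]';  python3 - <<'E'
from h import *
print(togo([.4693,.0770,.145]))
E
```

```text
time: 4.1
tool_pos: [0.4625, 0.077, 0.1606]
ee_rot: [-90.1, -0.6, -176.7]
contact_force: [-1.9, 0.2, -2.7]
grip_width: 0.495
[-0.023  0.052  0.001]
```

```bash
python3 -m creep '[[[-0.023,0,0.002],[0,0,0],-0.5],[[-0.023,0,0.002],[0,0,0],-0.5]]';  python3 - <<'E'
from h import *
print(togo([.4693,.0770,.145]))
C=cam('wrist'); im=arm.camera('wrist'); cv2.imwrite('pics/w3.png',im)
E
```

```text
time: 4.27
tool_pos: [0.4694, 0.0751, 0.1602]
ee_rot: [-90.1, -0.8, -176.9]
contact_force: [-0.4, -0.2, -2.1]
grip_width: 0.494
[-0.001  0.051 -0.006]
```

View pics/w3.png

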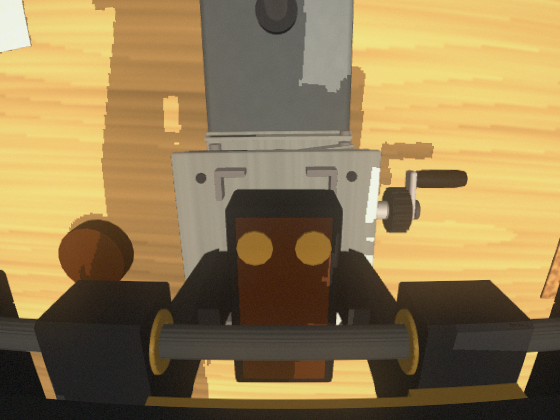

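The module sits about 3 mm to the right of the stops' midline (stops' mid column 276.5, module 284). I'll shift it left, then lower it.

```bash
python3 -m creep '[[[0,0,-0.009],[0,0,0.018],-0.5],[[0,0,-0.009],[0,0,0.018],-0.5],[[0,0.02,-0.009],[0,0,0.018],-0.5],[[0,0.035,-0.009],[0,0,0.018],-0.5],[[0,0.04,-0.009],[0,0,0.018],-0.5]]';  python3 - <<'E'
from h import *
print(togo([.4693,.0775,.145]))
C=cam('wrist'); im=arm.camera('wrist')[130:280,150:400]; cv2.imwrite('pics/w4.png',cv2.resize(im,None,fx=3,fy=3))
E
```

```text
time: 4.73
tool_pos: [0.4691, 0.0782, 0.1489]
ee_rot: [-90.0, 0.1, -176.8]
contact_force: [0.3, -0.4, -1.9]
grip_width: 0.499
[-0.     0.013  0.002]
```

View pics/w4.png

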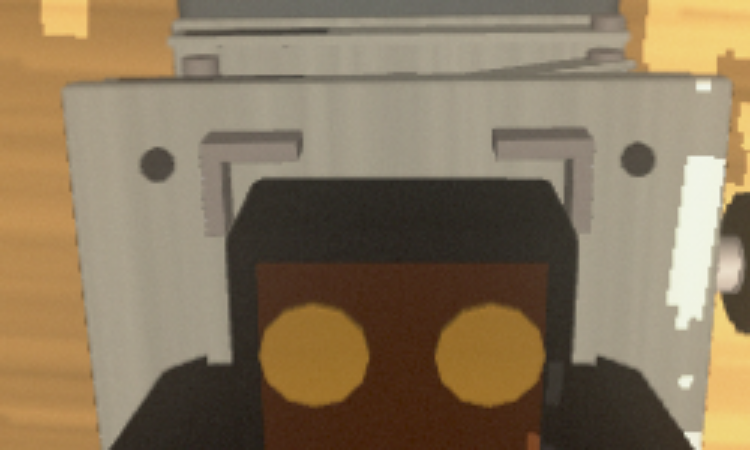

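Centred within about 1 mm now. I'll lower it and release.

```bash
python3 -m creep '[[[0,0.006,-0.002],[0,0,0],-0.5],[[0,0.011,-0.002],[0,0,0],-0.5],[[0,0.016,-0.002],[0,0,0],-0.5],[[0,0.018,-0.002],[0,0,0],-0.5]]'
```

```text
time: 5.12
tool_pos: [0.4689, 0.0789, 0.1437]
ee_rot: [-90.0, 0.1, -176.8]
contact_force: [-5.9, 1.1, 12.3]
grip_width: 0.493
```

```bash
python3 -m creep '[[[0,0,0],[0,0,0],0.3],[[0,0,0],[0,0,0],0.6],[[0,0,0],[0,0,0],0.6],[[0,0,0],[0,0,0],0.6],[[0,0,0],[0,0,0],0.6]]';  python3 -m creep '[[[0,-0.1,0],[0,0,0],0.6],[[0,-0.2,0],[0,0,0],0.6],[[0,-0.35,0],[0,0,0],0.6],[[0,-0.45,0],[0,0,0],0.6],[[0,-0.45,0],[0,0,0],0.6]]';  python3 - <<'E'
from h import *
C=cam('wrist'); im=arm.camera('wrist'); cv2.imwrite('pics/w5.png',im); np.savez('C5.npz',*C)
E
```

```text
time: 5.53
tool_pos: [0.469, 0.0789, 0.1436]
ee_rot: [-90.0, 0.1, -176.8]
contact_force: [-0.2, 0.8, 0.2]
grip_width: 0.796
time: 5.95
tool_pos: [0.4723, 0.0786, 0.2862]
ee_rot: [-90.0, 0.8, -176.8]
contact_force: [1.3, -0.1, 0.6]
grip_width: 0.801
```

View pics/w5.png

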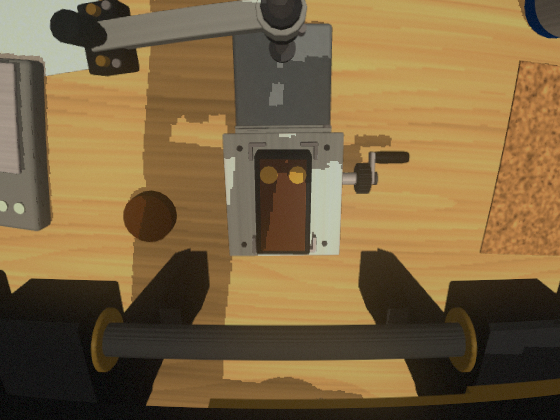

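The module lies in the nest with its contacts at (270,175) and (297,175), towards the rod. The knob is at about (50–105, 8–48) and the crank grip at (375–409,157).

```bash
python3 - <<'E'
from h import *
C=cam('wrist'); im=cv2.imread('pics/w5.png'); g=im.max(2)
m=(g<60).astype(np.uint8); m[:, :40]=0;m[80:]=0; m[:,200:]=0
print([ (r,np.where(m[r])[0].min(),np.where(m[r])[0].max()) for r in range(0,60,6) if m[r].any()])
print('o',C[3]@-C[2])
for z in(.235,.24,.245): print(z,'knob top',onz(C,66,25,z),'block under', onz(C,110,40,z-.07))
# module
a=onz(C,270,175,.148);b=onz(C,297,175,.148);d=a-b;x=np.array([d[1],-d[0]])/np.linalg.norm(d)
print('mod',(a+b)[:2]/2-.026*x,np.degrees(np.arctan2(x[1],x[0])),np.linalg.norm(d))
P=[onz(C,*q,.12)[:2] for q in[(224,133),(343,133),(340,255),(230,254)]];print('plate',np.mean(P,0))
H=[onz(C,*q,.12)[:2] for q in[(239,148),(327,147),(326,244),(243,244)]];print('holes',np.mean(H,0))
print('rod top',onz(C,281,8,.26))
# predicted pixels for knob at pivot geometry
n=np.array([.467,.077]);y=np.radians(3.5);pv=n+.13*np.array([np.cos(y),np.sin(y)])
for al in(90,95,100):
  for zz in(.22,.228):
    w=y+np.pi-np.radians(al); k=pv+.104*np.array([np.cos(w),np.sin(w)]); print(al,zz,k,'mid',proj(C,[*k,zz]),'top',proj(C,[*k,zz+.015]))
E
```

```text
[(0, np.int64(102), np.int64(116)), (6, np.int64(78), np.int64(127)), (12, np.int64(57), np.int64(129)), (18, np.int64(52), np.int64(112)), (24, np.int64(51), np.int64(99)), (30, np.int64(51), np.int64(104)), (36, np.int64(54), np.int64(106)), (42, np.int64(64), np.int64(104)), (48, np.int64(85), np.int64(125)), (54, np.int64(87), np.int64(136))]
o [0.55034963 0.0835447  0.40824457]
0.235 knob top [0.57864654 0.18766373 0.235     ] block under [0.58055091 0.19926129 0.165     ]
0.24 knob top [0.57782986 0.18465875 0.24      ] block under [0.57993011 0.19688269 0.17      ]
0.245 knob top [0.57701319 0.18165378 0.245     ] block under [0.57930931 0.19450408 0.175     ]
mod [0.46544519 0.07873039] 3.095688766438902 0.020380953249649073
plate [0.46605154 0.07803708]
holes [0.46527222 0.07845549]
rod top [0.58274801 0.08614766 0.26      ]
90 0.22 [0.59040848 0.18874233] mid [79.59866719  5.7164684 ] top [62.75954165 -1.03248932]
90 0.228 [0.59040848 0.18874233] mid [70.92391292  2.22475856] top [52.70752118 -5.0013182 ]
95 0.22 [0.59947993 0.18890067] mid [ 78.71783328 -13.04441055] top [ 61.83369514 -21.24511358]
95 0.228 [0.59947993 0.18890067] mid [ 70.01381294 -17.29006952] top [ 51.78165252 -26.05466617]
100 0.22 [0.60853066 0.18826778] mid [ 79.49513458 -31.87123302] top [ 62.73272708 -41.49412484]
100 0.228 [0.60853066 0.18826778] mid [ 70.8461475  -36.85825975] top [ 52.78714283 -47.1152585 ]
```

```bash
python3 -m creep '[[[0,-0.05,-0.1],[0,-0.16,0],0.2],[[0,-0.07,-0.2],[0,-0.32,0],0],[[-0.1,-0.07,-0.3],[0,-0.48,0],0],[[-0.2,-0.07,-0.36],[0,-0.64,0],0],[[-0.2,-0.07,-0.36],[0,-0.8,0],0]]'; python3 -m creep '[[[0,0,0],[0,-0.16,0],0],[[0,0,0],[0,-0.32,0],0],[[0,0,0],[0,-0.48,0],0],[[0,0,0],[0,-0.64,0],0],[[0,0,0],[0,-0.8,0],0]]';python3 -m creep '[[[0,0,0],[0,-0.16,0],0],[[0,0,0],[0,-0.32,0],0],[[0,0,0],[0,-0.48,0],0],[[0,0,0],[0,-0.55,0],0],[[0,0,0],[0,-0.55,0],0]]'; python3 - <<'E'
from h import *
print(arm.state()['qpos'],togo([.579,.187,.23]))
C=cam('wrist'); im=arm.camera('wrist'); cv2.imwrite('pics/w6.png',im)
for z in (.217,.225): print(proj(C,[.579,.187,z]),proj(C,[.579,.187,z+.015]))
E
```

```text
time: 6.42
tool_pos: [0.5271, 0.1927, 0.3011]
ee_rot: [-89.8, 0.3, -140.6]
contact_force: [-1.7, -0.2, -0.1]
grip_width: 0.501
time: 6.83
tool_pos: [0.5264, 0.1926, 0.2989]
ee_rot: [-89.8, 0.1, -104.9]
contact_force: [1.4, -0.4, -0.2]
grip_width: 0.5
time: 7.25
tool_pos: [0.5257, 0.1924, 0.2969]
ee_rot: [-90.0, -0.0, -80.0]
contact_force: [0.8, -0.3, 0.0]
grip_width: 0.5
[ 7.96296903e+00  6.73080141e+00  9.19536401e+01 -5.89584454e-03
  8.12727107e+01 -2.03784258e+00] [0.049 0.223 0.172]
[362.2271459  244.86128612] [367.49501392 255.36430786]
[364.95398349 250.29497371] [370.59391555 261.55438781]
```

View pics/w6.png

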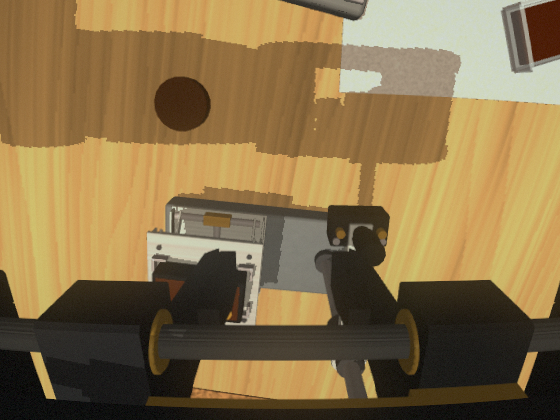

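The knob shows at about (370,246), within a few mm of the prediction. I'll go over it and down.

```bash
python3 -m creep '[[[0.05,0,0.1],[0,0,0],0],[[0.05,0,0.176],[0,0,0],0],[[0.05,0,0.176],[0,0,0],0],[[0.05,0.1,0.176],[0,0,0],0],[[0.05,0.2,0.176],[0,0,0],0]]'; python3 -m creep '[[[0,0,0],[0,0,0],-0.3],[[0,0,0],[0,0,0],-0.6],[[0,0,0],[0,0,0],-0.8],[[0,0,0],[0,0,0],-0.8],[[0,0,0],[0,0,0],-0.8]]' 8;python3 -m creep '[[[0,0,0],[0,0,0],-0.8],[[0,0,0],[0,0,0],-0.8]]' 8; python3 - <<'E'
from h import *
print(togo([.579,.187,.234]))
E
```

```text
time: 7.72
tool_pos: [0.5814, 0.1868, 0.2377]
ee_rot: [-89.7, -0.0, -80.3]
contact_force: [0.3, -0.8, -1.7]
grip_width: 0.501
time: 8.13
tool_pos: [0.5822, 0.1871, 0.2399]
ee_rot: [-89.6, -0.0, -80.4]
contact_force: [-0.6, 0.3, 1.7]
grip_width: 0.181
time: 8.3
tool_pos: [0.5819, 0.1871, 0.24]
ee_rot: [-89.6, -0.0, -80.4]
contact_force: [-0.3, -0.5, -2.4]
grip_width: 0.178
[-0.001  0.02  -0.01 ]
```

```bash
python3 -m creep '[[[0.003,0,-0.042],[0,-0.156,0],-0.8],[[0.01,0,-0.084],[0,-0.311,0],-0.8],[[0.023,0,-0.124],[0,-0.467,0],-0.8],[[0.041,0,-0.163],[0,-0.622,0],-0.8],[[0.041,0,-0.163],[0,-0.622,0],-0.8]]'; python3 - <<'E'
from h import *
T=pose(); print(T[:3,0], np.hypot(*(T[:2,3]-[.597,.0855])),np.degrees(np.arctan2(*(T[:2,3]-[.597,.0855])[::-1])))
E
```

```text
time: 8.72
tool_pos: [0.534, 0.1671, 0.24]
ee_rot: [-89.6, -0.1, -52.1]
contact_force: [-3.4, 5.4, -4.0]
grip_width: 0.175
[ 0.61490733 -0.78859691  0.00197475] 0.10308910732689308 127.66948920217332
```

```bash
python3 -m creep '[[[0.003,0,-0.042],[0,-0.156,0],-0.8],[[0.01,0,-0.084],[0,-0.311,0],-0.8],[[0.023,0,-0.124],[0,-0.467,0],-0.8],[[0.041,0,-0.163],[0,-0.622,0],-0.8],[[0.041,0,-0.163],[0,-0.622,0],-0.8]]'; python3 - <<'E'
from h import *
T=pose(); print(T[:3,0], np.hypot(*(T[:2,3]-[.597,.0855])),np.degrees(np.arctan2(*(T[:2,3]-[.597,.0855])[::-1])))
E
python3 -m creep '[[[0.003,0,-0.042],[0,-0.156,0],-0.8],[[0.01,0,-0.084],[0,-0.311,0],-0.8],[[0.023,0,-0.124],[0,-0.467,0],-0.8],[[0.043,0,-0.168],[0,-0.622,0],-0.8],[[0.043,0,-0.168],[0,-0.622,0],-0.8]]'; python3 - <<'E'
from h import *
T=pose(); print(T[:3,0], np.hypot(*(T[:2,3]-[.597,.0855])),np.degrees(np.arctan2(*(T[:2,3]-[.597,.0855])[::-1])))
E
```

```text
time: 9.13
tool_pos: [0.5024, 0.1265, 0.24]
ee_rot: [-89.8, -0.2, -24.0]
contact_force: [-3.4, 1.4, -2.1]
grip_width: 0.18
[ 0.91336084 -0.40713217  0.00392157] 0.10314915258806902 156.55549534541404
time: 9.55
tool_pos: [0.4945, 0.0764, 0.24]
ee_rot: [-89.6, -0.4, 3.9]
contact_force: [0.7, 15.9, -3.0]
grip_width: 0.25
[0.997695   0.067488   0.00707506] 0.1028743185660017 -174.93389665897982
```

```bash
python3 -m creep '[[[0,0,0.008],[0,0,0],-0.5],[[0,0,0.008],[0,0,0],-0.2],[[0,0,0.008],[0,0,0],0],[[0,0,0.008],[0,0,0],0],[[0,0,0.008],[0,0,0],0]]';python3 -m creep '[[[0,-0.1,0],[0,0,0.009],0],[[0,-0.16,0],[0,0,0.009],-1],[[0,-0.16,0.002],[0,0,0.009],-1],[[0,-0.16,0.002],[0,0,0.009],-1],[[0,-0.16,0.002],[0,0,0.009],-1]]'; python3 -m creep '[[[0,0,0],[0,0,0],-1],[[0,0.05,0],[0,0,0],-1],[[0,0.05,0],[0,0,0],-1]]'
```

```text
time: 9.97
tool_pos: [0.4948, 0.0787, 0.2404]
ee_rot: [-89.6, -0.4, 3.8]
contact_force: [0.1, 0.0, -0.2]
grip_width: 0.497
time: 10.38
tool_pos: [0.494, 0.079, 0.2875]
ee_rot: [-89.6, 0.0, 3.8]
contact_force: [-0.0, 0.1, -0.3]
grip_width: 0.224
time: 10.63
tool_pos: [0.4923, 0.0792, 0.2693]
ee_rot: [-89.6, 0.3, 3.7]
contact_force: [-0.7, -0.3, -0.8]
grip_width: 0.012
```

```bash
python3 -m creep '[[[0,0.008,0],[0,0,0],-1],[[0,0.016,0],[0,0,0],-1],[[0,0.016,0],[0,0,0],-1]]'; python3 -m creep '[[[0,0.005,0],[0,0,0],-1],[[0,0.01,0],[0,0,0],-1],[[0,0.01,0],[0,0,0],-1]]';python3 -m creep '[[[0,0.005,0],[0,0,0],-1],[[0,0.01,0],[0,0,0],-1],[[0,0.01,0],[0,0,0],-1]]'
```

```text
time: 10.88
tool_pos: [0.4918, 0.0793, 0.2636]
ee_rot: [-89.6, 0.4, 3.7]
contact_force: [0.1, -0.3, 0.7]
grip_width: 0.003
time: 11.13
tool_pos: [0.4917, 0.0792, 0.2605]
ee_rot: [-89.6, 0.4, 3.7]
contact_force: [0.1, 0.5, 0.0]
grip_width: 0.009
time: 11.38
tool_pos: [0.492, 0.0793, 0.259]
ee_rot: [-89.6, 0.3, 3.7]
contact_force: [-3.8, -0.3, 8.5]
grip_width: 0.005
```

```bash
python3 -m creep '[[[0,-0.06,0],[0,0,0],-1],[[-0.1,-0.06,0],[0,0,0],-1],[[-0.2,-0.06,0],[0,0,0],-1],[[-0.2,0.05,-0.005],[0,0,0],-1],[[-0.2,0.22,-0.005],[0,0,0],-1]]'; python3 -m creep '[[[0,0.02,0],[0,0,0],-1],[[0,0.04,0],[0,0,0],-1],[[0,0.04,0],[0,0,0],-1]]'; python3 - <<'E'
from h import *
print(togo([.432,.076,.17]))
E
```

```text
time: 11.8
tool_pos: [0.4342, 0.0739, 0.2063]
ee_rot: [-89.7, -0.3, 3.8]
contact_force: [2.1, -0.1, -1.0]
grip_width: 0.003
time: 12.05
tool_pos: [0.4345, 0.0739, 0.1945]
ee_rot: [-89.7, -0.3, 3.8]
contact_force: [-0.5, 0.3, 0.3]
grip_width: 0.004
[-0.008  0.082  0.007]
```

```bash
python3 -m creep '[[[0,0.04,0],[0,0,0.01],-1],[[0,0.07,0],[0,0,0.01],-1],[[0,0.07,0],[0,0,0.01],-1]]'; python3 -m creep '[[[0,0.005,0],[0,0,0],-1],[[0,0.01,0],[0,0,0],-1],[[0,0.01,0],[0,0,0],-1]]'; python3 -m creep '[[[0,0.005,0],[0,0,0],-1],[[0,0.009,0],[0,0,0],-1],[[0,0.009,0],[0,0,0],-1]]'; python3 - <<'E'
from h import *
s=arm.state();print(s['contact_force'],s['tool_pos'])
E
```

```text
time: 12.3
tool_pos: [0.4343, 0.0741, 0.1724]
ee_rot: [-89.7, 0.3, 3.8]
contact_force: [-0.4, 0.2, -0.7]
grip_width: 0.006
time: 12.55
tool_pos: [0.4343, 0.0741, 0.1693]
ee_rot: [-89.7, 0.3, 3.8]
contact_force: [-0.9, -0.5, -0.6]
grip_width: 0.006
time: 12.8
tool_pos: [0.4347, 0.0741, 0.168]
ee_rot: [-89.7, 0.2, 3.8]
contact_force: [-4.6, 0.1, 11.5]
grip_width: 0.007
[-4.63113329  0.08993152 11.53865872] [0.43468289 0.07410794 0.16796548]
```

```bash
python3 -m creep '[[[0,-0.12,0],[0,0,0],-1],[[0,-0.25,0],[0,0,0],-1],[[0,-0.38,-0.1],[0,0,0],-0.5],[[0.05,-0.43,-0.2],[0,0.1,0],0],[[0.1,-0.43,-0.33],[0,0.2,0],0]]'
python3 -m creep '[[[0.1,0,-0.1],[0,0.16,0],0],[[0.1,0,-0.12],[0,0.32,0],0],[[0.1,0,-0.12],[0,0.48,0],0],[[0.1,0,-0.12],[0,0.64,0],0],[[0.1,0,-0.12],[0,0.8,0],0]]'
python3 -m creep '[[[0,0,0],[0,0.16,0],0],[[0,0,0],[0,0.32,0],0],[[0,0,0],[0,0.48,0],0],[[0,0,0],[0,0.64,0],0],[[0,0,0],[0,0.8,0],0]]'
python3 -m creep '[[[0,0,0],[0,0.16,0],0],[[0,0,0],[0,0.32,0],0],[[0,0,0],[0,0.48,0],0],[[0,0,0],[0,0.64,0],0],[[0,0,0],[0,0.8,0],0]]'
python3 -m creep '[[[0,0,0],[0,0.16,0],0],[[0,0,0],[0,0.32,0],0],[[0,0,0],[0,0.48,0],0],[[0,0,0],[0,0.64,0],0],[[0,0,0],[0,0.8,0],0]]'
python3 - <<'E'
from h import *
z=np.load('C5.npz'); C5=[z[f'arr_{i}'] for i in range(4)]
c=arm.calibration('wrist'); T=np.eye(4); T[:3,:3]=Ro.from_euler('xyz',[-90,.16,-174.3],degrees=True).as_matrix();T[:3,3]=[.3777,.0636,.27]
W=T@np.array(c['tool_from_camera']); C2=(np.array(c['mtx']),c['k1'],W[:3,:3].T,-W[:3,:3].T@W[:3,3])
print('grip',tri(C2,(401,62),C5,(392,157)))
print(arm.state()['qpos'])
E
```

```text
time: 13.22
tool_pos: [0.4735, -0.0226, 0.3024]
ee_rot: [-89.9, -0.3, -5.3]
contact_force: [2.3, -0.3, -0.1]
grip_width: 0.21
time: 13.63
tool_pos: [0.5002, -0.0618, 0.3025]
ee_rot: [-89.7, -0.2, -41.4]
contact_force: [-0.4, 0.3, 0.5]
grip_width: 0.498
time: 14.05
tool_pos: [0.5003, -0.0618, 0.3026]
ee_rot: [-89.7, 0.0, -77.2]
contact_force: [-0.5, 0.8, 0.2]
grip_width: 0.502
time: 14.47
tool_pos: [0.5003, -0.0618, 0.3027]
ee_rot: [-89.7, 0.2, -113.0]
contact_force: [-0.6, -0.5, 0.7]
grip_width: 0.503
time: 14.88
tool_pos: [0.5003, -0.0618, 0.3028]
ee_rot: [-89.9, 0.4, -148.8]
contact_force: [0.2, -0.4, 0.1]
grip_width: 0.502
grip (array([ 0.49606957, -0.03439393,  0.04921301]), np.float64(0.0016903924259125877))
[-20.68701128  -1.08516895  99.42693772   0.22386182  81.36582977
  38.07739595]
```

```bash

python3 -m creep '[[[0,0,0],[0,0.16,0],0],[[0,0,0],[0,0.32,0],0],[[0,0,0],[0,0.48,0],0],[[0,0,0],[0,0.64,0],0],[[0,0,0],[0,0.8,0],0]]'
python3 -m creep '[[[0,0,0],[0,0.16,0],0],[[0,0,0],[0,0.32,0],0],[[0,0,0],[0,0.48,0],0],[[0,0,0],[0,0.64,0],0],[[0,0,0],[0,0.8,0],0]]'
python3 -m creep '[[[0,0,0],[0,0.16,0],0],[[0,0,0],[0,0.32,0],0],[[0,0,0],[0,0.48,0],0],[[0,0,0],[0,0.64,0],0],[[0,0,0],[0,0.8,0],0]]'
python3 -m creep '[[[0,0.1,0],[0,0.16,0],0],[[0,0.2,0],[0,0.23,0],0],[[0,0.35,0],[0,0.23,0],0],[[0,0.45,0],[0,0.23,0],0],[[0,0.45,0],[0,0.23,0],0]]'
python3 - <<'E'
from h import *
print(togo([.496,-.035,.052]),arm.state()['qpos'])
C=cam('wrist'); im=arm.camera('wrist'); cv2.imwrite('pics/w7.png',im)
print(proj(C,[.496,-.035,.049]),proj(C,[.496,-.035,.055]))
E
```

```text
time: 15.3
tool_pos: [0.5003, -0.0618, 0.3029]
ee_rot: [-90.1, 0.4, 175.4]
contact_force: [0.7, 0.0, -0.6]
grip_width: 0.497
time: 15.72
tool_pos: [0.5003, -0.0618, 0.3031]
ee_rot: [-90.3, 0.2, 139.6]
contact_force: [0.6, -0.8, -0.5]
grip_width: 0.497
time: 16.13
tool_pos: [0.5003, -0.0618, 0.3032]
ee_rot: [-90.4, 0.0, 103.8]
contact_force: [0.5, -1.0, -0.3]
grip_width: 0.497
time: 16.55
tool_pos: [0.4968, -0.06, 0.1617]
ee_rot: [-89.8, -0.3, 93.4]
contact_force: [-1.7, 0.7, -0.5]
grip_width: 0.5
[ 0.081  0.366 -0.004] [-20.63359977   7.70197037 107.50039603   0.2424952   65.1382941
 155.85004864]
[284.08118814 237.61350564] [284.1275583  241.00720512]
```

View pics/w7.png

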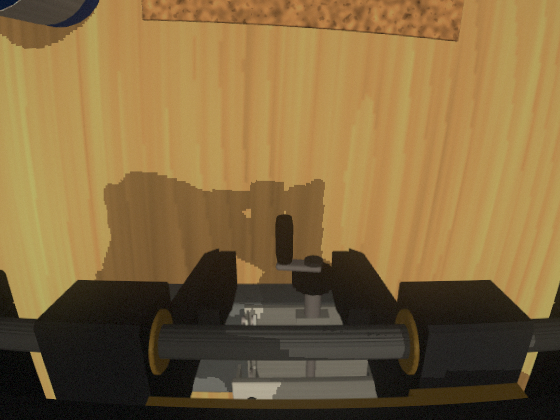

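The grip's centre is at (285,238), matching the prediction. I'll go down and grip it.

```bash

python3 -m creep '[[[0.081,0,-0.004],[0,0,0],0],[[0.081,0.1,-0.004],[0,0,0],0],[[0.081,0.2,-0.004],[0,0,0],0],[[0.081,0.3,-0.004],[0,0,0],0],[[0.081,0.36,-0.004],[0,0,0],0]]'
python3 - <<'E'
from h import *
print(togo([.496,-.035,.052]))
E
```

```text
time: 17.02
tool_pos: [0.4996, -0.0361, 0.0578]
ee_rot: [-90.1, -0.2, 93.4]
contact_force: [-1.1, 0.2, -0.4]
grip_width: 0.5
[0.004 0.019 0.012]
```

```bash

python3 -m creep '[[[0.004,0.02,0.012],[0,0,0],0],[[0.004,0.02,0.012],[0,0,0],-0.4],[[0.004,0.02,0.012],[0,0,0],-1],[[0.004,0.02,0.012],[0,0,0],-1],[[0.004,0.02,0.012],[0,0,0],-1]]' 15
python3 -m creep '[[[0,0,0],[0,0,0],-1],[[0,0,0],[0,0,0],-1],[[0,0,0],[0,0,0],-1]]'
```

```text
time: 17.43
tool_pos: [0.4976, -0.0356, 0.0538]
ee_rot: [-90.3, -0.1, 93.4]
contact_force: [-0.2, -1.2, -0.1]
grip_width: 0.223
time: 17.68
tool_pos: [0.4952, -0.0356, 0.0538]
ee_rot: [-90.0, -0.1, 93.5]
contact_force: [-9.6, -1.9, 3.3]
grip_width: 0.142
```

```bash
cat >> h.py <<'E'
def crank(c=(.4735,.0508),step=24):
    T=pose(); x=T[0,3]-c[0]; z=T[2,3]-c[1]
    a=np.degrees(np.arctan2(x,z)); s=arm.state()
    print('a',a.round(1),'r',(np.hypot(x,z)*1e3).round(1),s['contact_force'].round(1),s['grip_width'].round(3))
    cx,cz=c
    for k in range(1,6):
        b=np.radians(a+k*step); d=np.array([cx+.022*np.sin(b)-T[0,3],0,cz+.022*np.cos(b)-T[2,3]])
        print((T[:3,:3].T@d/.3).round(3).tolist())
E
python3 -m creep '[[[0,0.03,0.006],[0,0,0],-1],[[0,0.055,0.024],[0,0,0],-1],[[0,0.07,0.051],[0,0,0],-1],[[0,0.073,0.081],[0,0,0],-1],[[0,0.073,0.081],[0,0,0],-1]]'
python3 -c 'from h import *
crank((.4735,.0528))'
```

```text
time: 18.1
tool_pos: [0.4717, -0.0372, 0.0336]
ee_rot: [-90.2, -0.1, 93.5]
contact_force: [-1.7, 2.4, 7.0]
grip_width: 0.142Traceback (most recent call last):
  File "<string>", line 2, in <module>
    crank((.4735,.0528))
    ~~~~~^^^^^^^^^^^^^^^
  File "h.py", line 30, in crank
    print('a',a.round(1),'r',(np.hypot(x,z)*1e3).round(1),s['contact_force'].round(1),s['grip_width'].round(3))
                                                                                      ^^^^^^^^^^^^^^^^^^^^^
AttributeError: 'float' object has no attribute 'round'
```

```bash
sed -i "s/s\['grip_width'\].round(3)/s['grip_width']/" h.py
python3 -c 'from h import *
crank((.4735,.0545))'
```

```text
a -175.1 r 21.0 [-1.7  2.4  7. ] 0.14199017720977453
[0.002, -0.006, 0.029]
[0.003, -0.026, 0.052]
[0.004, -0.053, 0.065]
[0.004, -0.084, 0.066]
[0.003, -0.112, 0.054]
```

```bash

python3 -m creep '[[[0.004,-0.006,0.029],[0,0,0],-1],[[0.006,-0.026,0.052],[0,0,0],-1],[[0.008,-0.053,0.065],[0,0,0],-1],[[0.008,-0.084,0.066],[0,0,0],-1],[[0.008,-0.112,0.054],[0,0,0],-1]]'
python3 -c 'from h import *
crank((.4735,.0545))'
```

```text
time: 18.52
tool_pos: [0.4543, -0.038, 0.068]
ee_rot: [-90.1, 0.1, 93.5]
contact_force: [-1.2, -10.4, -3.8]
grip_width: 0.139
a -54.8 r 23.4 [ -1.2 -10.4  -3.8] 0.13942250155410044
[-0.002, -0.018, -0.026]
[-0.003, -0.028, -0.055]
[-0.005, -0.025, -0.085]
[-0.007, -0.01, -0.112]
[-0.008, 0.015, -0.13]
```

```bash

python3 -m creep '[[[-0.004,-0.018,-0.026],[0,0,0],-1],[[-0.004,-0.028,-0.055],[0,0,0],-1],[[-0.005,-0.025,-0.085],[0,0,0],-1],[[-0.005,-0.01,-0.112],[0,0,0],-1],[[-0.005,0.015,-0.13],[0,0,0],-1]]'
python3 -c 'from h import *
crank((.4728,.0555))'
```

```text
time: 18.93
tool_pos: [0.4934, -0.0359, 0.0644]
ee_rot: [-90.1, 0.0, 93.5]
contact_force: [-5.0, 5.5, 2.4]
grip_width: 0.137
a 66.7 r 22.4 [-5.   5.5  2.4] 0.1371657869990863
[-0.0, 0.03, -0.005]
[0.0, 0.06, 0.002]
[0.001, 0.085, 0.02]
[0.003, 0.099, 0.047]
[0.005, 0.102, 0.077]
```

```bash

python3 -m creep '[[[0,0.03,-0.005],[0,0,0],-1],[[0,0.06,0.002],[0,0,0],-1],[[0.001,0.085,0.02],[0,0,0],-1],[[0.002,0.099,0.047],[0,0,0],-1],[[0.003,0.102,0.077],[0,0,0],-1]]'
python3 -c 'from h import *
crank((.4728,.0555))'
```

```text
time: 19.35
tool_pos: [0.4711, -0.0372, 0.0338]
ee_rot: [-90.3, 0.1, 93.5]
contact_force: [3.8, 0.2, 3.3]
grip_width: 0.139
a -175.5 r 21.8 [3.8 0.2 3.3] 0.13937227241819247
[0.002, -0.008, 0.029]
[0.003, -0.028, 0.052]
[0.004, -0.055, 0.065]
[0.004, -0.086, 0.066]
[0.003, -0.114, 0.054]
```

```bash

python3 -m creep '[[[0.002,-0.008,0.029],[0,0,0],-1],[[0.003,-0.028,0.052],[0,0,0],-1],[[0.004,-0.055,0.065],[0,0,0],-1],[[0.004,-0.086,0.066],[0,0,0],-1],[[0.003,-0.086,0.066],[0,0,0],-1]]'
python3 -c 'from h import *
crank((.4728,.0555))'
```

```text
time: 19.77
tool_pos: [0.4515, -0.0384, 0.061]
ee_rot: [-90.4, 0.2, 93.5]
contact_force: [1.2, -2.9, 1.5]
grip_width: 0.141
a -75.5 r 22.0 [ 1.2 -2.9  1.5] 0.14125627158275064
[-0.001, -0.027, -0.014]
[-0.002, -0.046, -0.037]
[-0.004, -0.054, -0.067]
[-0.006, -0.05, -0.097]
[-0.008, -0.033, -0.122]
```

```bash

python3 -m creep '[[[-0.001,-0.027,-0.014],[0,0,0],-1],[[-0.002,-0.046,-0.037],[0,0,0],-1],[[-0.002,-0.046,-0.037],[0,0,0],-1],[[-0.002,-0.046,-0.037],[0,0,0],-1]]'
python3 -c 'from h import *
crank((.4728,.0555))'
python3 -m creep '[[[0,0,0],[0,0,0],-0.6],[[0,0,0],[0,0,0],-0.3],[[0,0,0],[0,0,0],0],[[0,0,0],[0,0,0],0],[[0,0,0],[0,0,0],0]]'
python3 -m creep '[[[-0.05,-0.05,0],[0,0,0],0],[[-0.07,-0.15,0],[0,0,0],0],[[-0.07,-0.3,0],[0,0,0],0],[[-0.07,-0.45,0],[0,0,0],0],[[-0.07,-0.6,0],[0,0,0],0]]'
python3 - <<'E'
from h import *
C=cam('wrist'); im=arm.camera('wrist'); cv2.imwrite('pics/w8.png',im)
print(arm.state()['qpos'][[0,5]])
E
```

```text
time: 20.1
tool_pos: [0.463, -0.0379, 0.0753]
ee_rot: [-90.4, 0.2, 93.5]
contact_force: [-0.2, 3.0, 5.4]
grip_width: 0.143
a -26.2 r 22.1 [-0.2  3.   5.4] 0.1428802098525025
[-0.002, -0.007, -0.03]
[-0.004, -0.002, -0.06]
[-0.005, 0.016, -0.085]
[-0.006, 0.042, -0.101]
[-0.006, 0.072, -0.105]
time: 20.52
tool_pos: [0.4629, -0.038, 0.0751]
ee_rot: [-90.4, 0.2, 93.5]
contact_force: [0.6, -0.1, 0.0]
grip_width: 0.478
time: 20.93
tool_pos: [0.4622, -0.0584, 0.2467]
ee_rot: [-90.4, 0.2, 93.5]
contact_force: [1.2, -0.1, -0.1]
grip_width: 0.497
[-21.81886725 154.64902404]
```

View pics/w8.png

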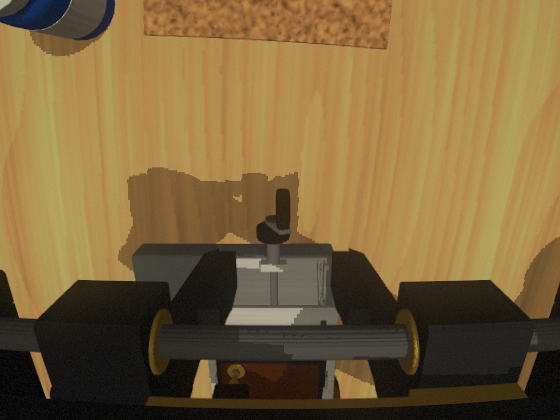

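The grip is near the top at (283,208), consistent with 600° turned. I'll check the height by touching the module's rear top again.

```bash

python3 -m creep '[[[0,-0.1,0],[0.009,-0.16,0],-0.5],[[0,-0.18,0],[0.009,-0.32,0],-1],[[0,-0.18,0],[0.009,-0.48,0],-1],[[0,-0.18,0],[0.009,-0.64,0],-1],[[0,-0.18,0],[0.009,-0.8,0],-1]]'
python3 -m creep '[[[0,0,0],[0,-0.16,0],-1],[[0,0,0],[0,-0.32,0],-1],[[0,0,0],[0,-0.48,0],-1],[[0,0,0],[0,-0.64,0],-1],[[0,0,0],[0,-0.8,0],-1]]'
python3 -m creep '[[[0,0,0],[0,-0.16,0],-1],[[0,0,0],[0,-0.32,0],-1],[[0,0,0],[0,-0.4,0],-1],[[0,0,0],[0,-0.4,0],-1]]'
python3 -c 'from h import *
print(togo([.4340,.0741,.29]))'
```

```text
time: 21.4
tool_pos: [0.4655, -0.0595, 0.3101]
ee_rot: [-90.2, 1.0, 129.7]
contact_force: [1.3, -0.9, 0.0]
grip_width: 0.143
time: 21.82
tool_pos: [0.4654, -0.0596, 0.3097]
ee_rot: [-89.6, 0.9, 165.5]
contact_force: [-0.1, -0.4, -0.3]
grip_width: 0.002
time: 22.15
tool_pos: [0.4653, -0.0597, 0.3092]
ee_rot: [-89.3, 0.7, -176.4]
contact_force: [0.5, 0.4, 0.2]
grip_width: 0.002
[ 0.077  0.058 -0.452]
```

```bash

python3 -m creep '[[[0.03,0,-0.13],[0.015,0,-0.015],-1],[[0.077,0,-0.26],[0.015,0,-0.015],-1],[[0.077,0,-0.38],[0.015,0,-0.015],-1],[[0.077,0.03,-0.452],[0.015,0,-0.015],-1],[[0.077,0.05,-0.452],[0.015,0,-0.015],-1]]'
python3 -c 'from h import *
print(togo([.4340,.0741,.19]))'
```

```text
time: 22.57
tool_pos: [0.4332, 0.0772, 0.292]
ee_rot: [-88.7, 0.1, -176.3]
contact_force: [-0.5, 0.3, -0.4]
grip_width: 0.007
[-0.002  0.34   0.003]
```

```bash

python3 -m creep '[[[0,0.12,0.008],[-0.029,0,0],-1],[[0,0.24,0.008],[-0.029,0,0],-1],[[0,0.34,0.008],[-0.029,0,0],-1],[[0,0.34,0.008],[-0.029,0,0],-1]]'
python3 -m creep '[[[0,0.015,0],[0,0,0],-1],[[0,0.025,0],[0,0,0],-1],[[0,0.025,0],[0,0,0],-1]]'
python3 -m creep '[[[0,0.004,0],[0,0,0],-1],[[0,0.008,0],[0,0,0],-1],[[0,0.008,0],[0,0,0],-1]]'
```

```text
time: 22.9
tool_pos: [0.4295, 0.0721, 0.1841]
ee_rot: [-90.1, -0.5, -176.5]
contact_force: [-0.7, 0.4, -0.5]
grip_width: 0.004
time: 23.15
tool_pos: [0.4303, 0.0715, 0.1783]
ee_rot: [-90.1, -0.5, -176.5]
contact_force: [-0.4, -0.3, -0.2]
grip_width: 0.003
time: 23.4
tool_pos: [0.4318, 0.0711, 0.1779]
ee_rot: [-90.0, -0.3, -176.5]
contact_force: [-1.1, -0.9, 7.6]
grip_width: 0.009
```

Contact came at 0.1779, against a planned 0.178, so the probes are pressed in by about 2 mm. I'll retreat and take the last look.

```bash

python3 -m creep '[[[0,-0.1,0],[0,0,0],-1],[[0,-0.22,0],[0,0,0],-1],[[0,-0.34,0],[0,0,0],-1],[[0,-0.42,0],[0,0,0],-1],[[0.1,-0.45,0],[0,0,0],-1]]'
python3 -m creep '[[[0.12,0,0],[0,0,0],-1],[[0.24,0,0],[0,0,0],-1],[[0.24,0,0],[0,0,0],-1],[[0.24,0,0],[0,0,0],-1]]'
python3 - <<'E'
from h import *
C=cam('wrist'); w=arm.camera('wrist')
s=arm.camera('side')[150:260,220:330]
o=np.zeros((420,800,3),np.uint8); o[:,:400]=w[0:420,80:480]; o[:400,400:]=cv2.resize(s,(400,400),interpolation=cv2.INTER_CUBIC)
cv2.imwrite('pics/fin.png',o)
for n,X in {'knobtop':(.4925,.0785,.237),'nest':(.467,.0775,.13)}.items(): print(n,proj(C,X)-[80,0])
E
```

```text
time: 23.82
tool_pos: [0.4068, 0.0686, 0.3184]
ee_rot: [-89.9, 0.3, -176.6]
contact_force: [-0.4, -1.1, 0.8]
grip_width: 0.007
time: 24.15
tool_pos: [0.3346, 0.0642, 0.3194]
ee_rot: [-89.9, 0.5, -176.6]
contact_force: [1.1, -0.6, 0.9]
grip_width: 0.006
knobtop [194.25101007 -58.33064515]
nest [196.68003515  27.77922213]
```

View pics/fin.png

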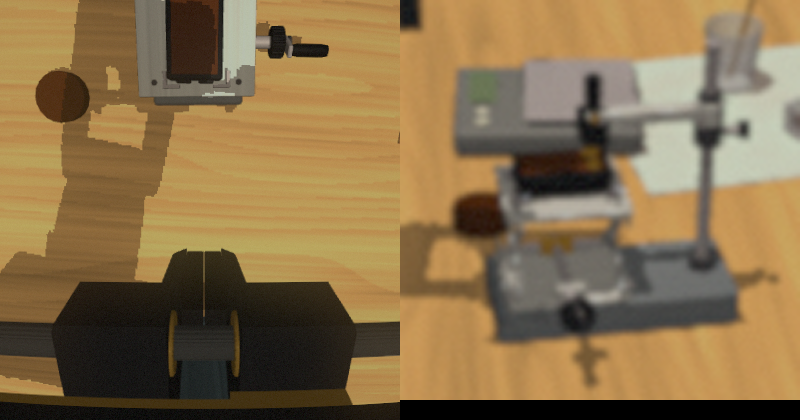

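The module lies flat between the stops, the arm stands over its contact end with the probes on the contacts, and the disc and scale are in place.

```bash
python3 -c 'from h import *
print(arm.job_done(), arm.state()["time"])'
```

```text
the job is handed in; nothing more can be done
the job is handed in; nothing more can be done
```

I set the module in the nest with its contacts towards the rod, swung the probe arm to its stop, cranked the jack up about 600° (10 mm) and handed the job in at about 24 s. No verdict was reported.

- **Arm at its stop:** at the end of the swing the knob pushed back with about 16 N, at the position expected for the stop. I did not read the joint angle itself.
- **Probe press:** I touched the knob's top and the module's top with the closed fingers. The module's top came out at 0.1779 m (TCP height), against the 0.178 m I planned. That puts both probes about 2 mm in, with an uncertainty of roughly 1 mm. I could not see the press directly.
- **Last look:** in the last pictures the module lies flat between the stops, the probes stand over the contact end, and the disc and scale are where they were. The jar is outside those crops, but it stood upright in the picture before and the arm never came near it. The robot had backed clear of everything.
- **What disagreed:** early camera estimates of the knob's height ranged from about 217 to 225 mm, and the touch gave 222 mm. My first centring of the module over the nest was about 3 mm off, and I corrected it before setting it down.

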